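# Bring the squat jar round to the dish

## Robot

A 6-joint arm with a two-finger parallel gripper is mounted at the origin on the work surface. World frame = base frame: x ahead of the robot, y to its left, z up, the work surface at z = 0. Lengths are in m, angles in rad, forces in N, time in s.
With the tool pointing down it reaches from about 0.325 to 0.9 m from the base axis. Payload 3.5 kg.
Tool frame: the origin (TCP) lies on the front face of the gripper's body, between the roots of the fingers; the fingertips stand 73 mm ahead of it and the grasp point (between the pads) lies 54 mm ahead of it; z points along the fingers, y is the line along which they close (so a half turn about z gives the same grasp; the last joint's range is limited). The gripper opens to 85 mm and grips with 20 to 120 N. Pads are 22 mm wide; open, the fingers measure 114 mm over their backs; the gripper's body (76 mm by 85 mm) begins 54 mm behind the grasp point. The pads swing forward as they close: fully open they stand 13 mm farther back than shut.
Start: joints at [-1.241, 0.276, -0.026, 1.268, 0, 1.467], TCP at [0.262, -0.567, 0.304] pointing down, gripper open.
Joint ranges: [-3.12, 3.12], [-0.85, 1.88], [-1.08, 1.24], [-1.95, 2.15], [-1.57, 1.53], [-3.14, 3.14]. Speed limits (rad/s): [2.57, 2.57, 3.14, 3.14, 3.14, 3.14].

## Interface

Orientations are given as a 3x3 rotation matrix whose columns are the frame's x, y, z axes.
In Python, from station import robot, camera, job gives the robot as it stands.
- The arm moves only by the tool move_arm, never from a script. Its arguments are lists of equal length, an entry for each row: "translation": the shift along the tool's x, y, z in mm, a list of three; "twist": the turn, a rotation vector about the tool's x, y, z in rad, a list of three. A call has 1 to 5 rows; each row shifts and turns the commanded pose from where the row before left it, along the tool's axes as they then stand; what a row does not reach is not made up. A row lasts 1/10 s, in which the tool goes at most 50 mm and 8.59 degrees, less where a joint would pass 70% of its speed; a pose out of reach is approached as far as the arm can. A call is refused whole if a number of a shift passes 50 or a number of a turn 0.15, either way. A call with a gripper value outside its range is refused whole. "fingers" is the closure, from 0 (fully open) to 1 (shut), set as the call begins (left out, the last holds). The fingers move at their own pace and stop on an object; the grip force is fixed at half the most. Time passes only in rows, so rows that do not move let the fingers close. It gives the time, the measured TCP pose, the force, the opening and the grip force at its end, in the units of the state.
- robot.observe(): the state, without advancing time (a new reading comes with each control period).
- camera(name): name is "scene" or "top" or "wrist"; returns a dict with "img" (420x560x3 uint8, red, green, blue), "camera_matrix" (3x3 intrinsics, pixels), "R" (3x3) and "t" (3): a world point X has camera coordinates R X + t; the wrist camera has in their place "tool_from_camera" (4x4, takes a point from camera to tool coordinates, whose origin is the TCP and whose axes are the flange's). Camera axes: x right, y down, z forward; pixel columns grow to the right and rows downward; lengths in m; the calibration is good to about 2 mm. The wrist camera is an equidistant fisheye: a pixel r from the principal point sees the ray r / f radians off the axis. A picture is of the moment at which its call begins: read the wrist's pose just before it. There is no depth.
- job.job_done(): hands the job in; it is judged then, once.
The state is a dict: "clock": time; "joints": joint angles; "dq": joint speeds; "joint_efforts": joint torques, N m; "position": TCP position; "eef_rot": TCP orientation; "wrist_force": force on the tool from outside, world axes, zero at the start; "torque": the same for the moment, N m; "gripper_width": finger opening in m; "finger_force": force on a finger pad.
Only numpy, scipy, OpenCV 4.12 (cv2) and the standard library are available. Lean on these libraries where they do the work, as an engineer would, in place of code of your own. Each camera call takes 0.05 s, during which the arm holds its last target. There are 200 camera calls.

## Task

In the pantry, turn the jar carousel by gently pushing the spokes of its brass handle with a fingertip, until the squat jar (the lowest and widest of the four) stands directly in front of the dish on the carousel's landing. Touch only the spokes and their hub: leave the jars standing on the tray, do not push on the tray or jars, do not spin it fast, and leave the other things on the counter where they are.

Things in the scene. Friction and masses are not known exactly. Their poses are not given: they have to be found in the camera images.
- stand: Fixed oak board of the carousel, 18 mm thick, lying on the counter: a disc of 250 mm diameter with a tongue (the landing), 100 mm wide, reaching 230 mm from the centre along the board's own -x. Origin on the counter, on the vertical axis of the carousel; z up. Seen from the axis, the dish lies along the board's -x axis, whatever its yaw.
- dish (a point): Centre of the white saucer (84 mm diameter, rim 31 mm above the counter) that is fixed on the landing, 182 mm from the carousel's axis along the stand's -x. The jar is in front of the dish when it lies on the line from the axis to this point.
- axis (a point): Point on the carousel's vertical axis at the height of the tray's floor, 36 mm above the counter; its axes are parallel to the stand's.
- carousel (a joint): Angle of tray and handle, which turn together about the vertical axis; rad, grows anticlockwise seen from above; starts anywhere and turns freely either way for more than a turn. Stiff bearing (about 0.2 N m of friction): it stays where it is left and does not coast; 2 to 3 N on a spoke moves it. Keep it below 3 rad/s.
- spokes: Brass three-spoke handle on the centre post: horizontal round bars 120 degrees apart, 10 mm thick, centre lines 190 mm above the counter, each ending in a 20 mm ball 115 mm from the axis; one runs along this body's +x. Hub 32 mm wide, 18 mm high, with a small ball up to 213 mm. Origin on the axis at the spokes' height. Turns with the tray. All jars stay below 155 mm.
- tray: Round wooden tray, 260 mm diameter, with a rim; its underside (origin, on the axis) is 26 mm above the counter, its floor 36 mm, its rim 48 mm. Turns with the spokes and carries the jars, which stand loose on it.
- squat_jar: The jar to bring round: white ceramic, wooden lid with brass knob, 78 mm diameter, 66 mm high with knob. Origin at the centre of its underside, about 80 mm from the carousel's axis; it turns with the tray.
- tall_jar: White ceramic jar, 52 mm diameter, 118 mm high, loose on the tray, origin at the centre of its underside. Not to be touched.
- mid_jar: White ceramic jar, 58 mm diameter, 92 mm high, loose on the tray, origin at the centre of its underside. Not to be touched.
- square_jar: White ceramic jar of square section, 52 mm wide, 98 mm high, loose on the tray, origin at the centre of its underside. Not to be touched.
- mug: Blue mug, 76 mm diameter, 85 mm high, loose on the counter near the carousel, behind its board; origin at the centre of its underside. Leave it.
- spice: Small spice pot, 42 mm diameter, 85 mm high, loose on the counter near the carousel, behind its board; origin at the centre of its underside. Leave it.
- spoon: Spoon with a wooden handle, lying on the counter to the right of the carousel. Leave it.
- bowl: White bowl, 130 mm diameter, 55 mm high, on the counter to the left of the carousel; origin under its centre. Leave it.

How it is judged:
By the outcome, as a careful person would: the job done as asked, in the order asked, and still so for the second after the job is handed in, with the robot touching nothing.
It also fails if it takes over 48 s, if anything falls off the work surface, if the arm or the gripper's body presses on something with over 40 N, if the wrist force passes 120 N, or if a joint passes its speed limit or range.

## Working session

There is one attempt and no reset: what is moved stays moved. The work goes in short steps, Python scripts to look and compute and a tool call to move; the robot and the scene stay as the last step left them, time stands still between calls to the robot, and variables do not carry over. Pictures are saved under pics/ and viewed, at most 10 in all, crops included, and the job is handed in when it is done.

Besides the shell and the picture viewer there is one more tool, called after "Call:" as name(argument=value, ...), one argument or row to a line, values as JSON. move_arm: Moves the arm, as the interface text tells. Its arguments: {"type":"object","properties":{"translation":{"type":"array","items":{"type":"array","items":{"type":"number"}}},"twist":{"type":"array","items":{"type":"array","items":{"type":"number"}}},"fingers":{"type":"number"}},"required":["translation","twist"]}

```bash
mkdir -p pics
python3 - <<'E'
from station import robot,camera
import cv2,numpy as np
s=robot.observe();print(s)
for n in("top","scene"):
    c=camera(n);cv2.imwrite(f"pics/{n}0.png",c["img"][:,:,::-1]);print(n,c["camera_matrix"],c["R"],c["t"])
    np.savez(f"{n}0.npz",**c)
E
```

```text
{'clock': 0.0, 'joints': array([-1.24138440e+00,  2.77177007e-01, -2.79126731e-02,  1.26803022e+00,
        6.55794666e-06,  1.46742513e+00]), 'dq': array([-0.00259066,  0.00039482,  0.00154238, -0.00093516, -0.00018837,
       -0.00023802]), 'joint_efforts': array([ 1.78144670e-03, -4.45505297e+01,  2.95206606e+01,  1.64707471e-02,
       -2.53703107e-06, -2.92328934e-06]), 'position': array([ 0.26192575, -0.56676619,  0.30271724]), 'eef_rot': array([[ 9.07802121e-01,  4.19398084e-01, -7.45438313e-04],
       [ 4.19398674e-01, -9.07799487e-01,  2.20075890e-03],
       [ 2.46285548e-04, -2.31048944e-03, -9.99997300e-01]]), 'wrist_force': array([0.46906395, 0.41579338, 0.1000838 ]), 'torque': array([-0.01184962, -0.05602114, -0.01578755]), 'finger_force': 0.0, 'gripper_width': 0.08546085614982162}
top [[486.69372756   0.         279.36487243]
 [  0.         486.69372756 210.85918874]
 [  0.           0.           1.        ]] [[ 0.02374742 -0.9996869   0.00788383]
 [-0.99705853 -0.02425835 -0.07270367]
 [ 0.07287215 -0.00613412 -0.99732243]] [-0.03807216  0.60087692  1.53475677]
scene [[443.16081801   0.         276.96139772]
 [  0.         443.16081801 208.08678466]
 [  0.           0.           1.        ]] [[-0.59613916  0.80275928  0.01398723]
 [ 0.63431514  0.48158748 -0.60474606]
 [-0.49220159 -0.35164049 -0.79629552]] [ 0.33672437 -0.28009602  1.64869663]
```

View pics/top0.png

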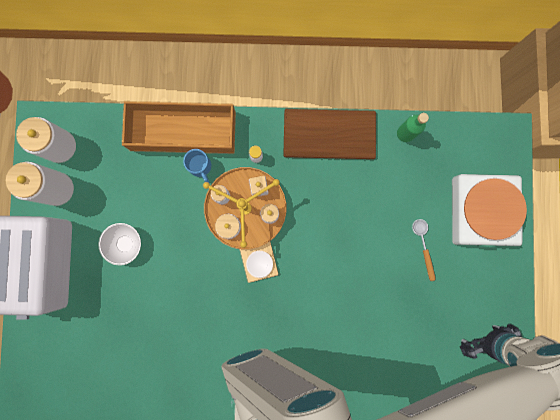

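View pics/scene0.png

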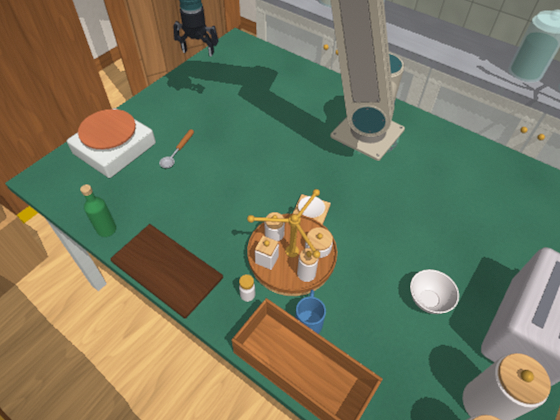

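The top view shows the dish at about (260,263), the hub at (242,204), the squat jar's lid at about (228,226), and spoke balls at about (206,185), (276,184) and (243,245). The scene view agrees. I'll enlarge a crop of the top view and measure.

```bash
cat > h.py <<'E'
import numpy as np,cv2
def ray(c,u,v,z):
    d=c["R"].T@(np.linalg.inv(c["camera_matrix"])@[u,v,1.]); o=-c["R"].T@c["t"]
    return o+d*(z-o[2])/d[2]
def proj(c,X):
    p=c["camera_matrix"]@(c["R"]@np.asarray(X,float)+c["t"]);return p[:2]/p[2]
def tri(cs,uvs):
    A=[];b=[]
    for c,(u,v) in zip(cs,uvs):
        d=c["R"].T@(np.linalg.inv(c["camera_matrix"])@[u,v,1.]);d/=np.linalg.norm(d);o=-c["R"].T@c["t"]
        P=np.eye(3)-np.outer(d,d);A.append(P);b.append(P@o)
    return np.linalg.lstsq(np.vstack(A),np.hstack(b),rcond=None)[0]
E
python3 - <<'E'
from h import *
t=np.load("top0.npz");s=np.load("scene0.npz")
a=cv2.resize(t["img"][155:285,190:305],None,fx=4.5,fy=4.5,interpolation=cv2.INTER_CUBIC)
b=cv2.resize(s["img"][180:300,235:350],None,fx=3,fy=3,interpolation=cv2.INTER_CUBIC)
o=np.zeros((max(a.shape[0],b.shape[0]),800,3),np.uint8)
o[:a.shape[0],:a.shape[1]]=a; w=800-a.shape[1]; o[:b.shape[0],a.shape[1]:]=b[:,:w]
cv2.imwrite("pics/crop0.png",o[:,:,::-1]);print(o.shape,a.shape)
im=t["img"].astype(int)
m=((im.min(2)>190)&(im.max(2)-im.min(2)<30)).astype(np.uint8)
n,_,st,ce=cv2.connectedComponentsWithStats(m)
for i in range(1,n):
    if st[i,4]>60 and 150<ce[i,0]<330 and 150<ce[i,1]<300: print(st[i],ce[i],ray(t,*ce[i],.031))
E
```

```text
(585, 800, 3) (585, 518, 3)
[247 251  26  27 557] [259.2513465  263.85278276] [0.43187481 0.0358799  0.031     ]
```

View pics/crop0.png

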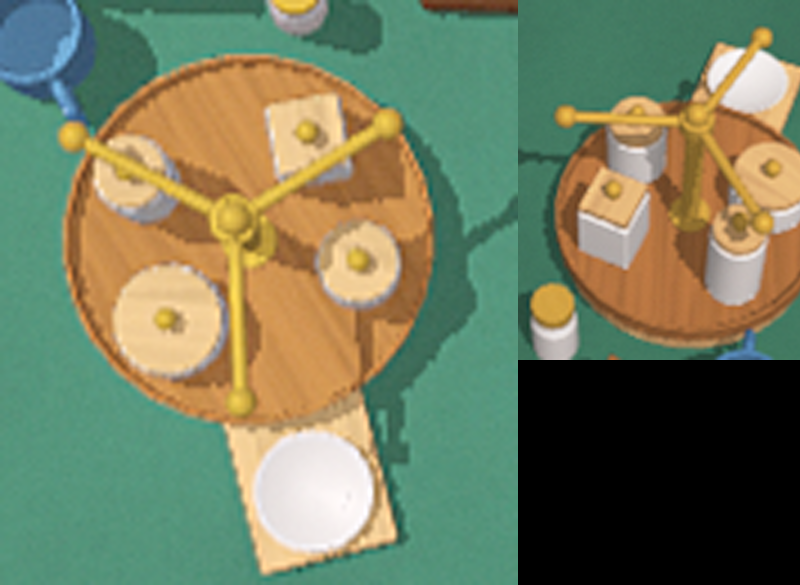

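The enlarged crop shows hub ball (234,218), spoke balls (74,136), (388,123), (240,402), squat lid with knob (165,319), and dish (315,491). In the scene crop, hub is (698,115), balls (566,116), (762,37), (764,222), squat knob (772,168).

Run:
```python
from h import *
t=np.load("top0.npz");s=np.load("scene0.npz")
T=lambda x,y:((x+.5)/4.5-.5+190,(y+.5)/4.5-.5+155)
S=lambda x,y:((x-518+.5)/3-.5+235,(y+.5)/3-.5+180)
pts={"hub":((234,216),(698,115)),"bL":((74,136),(566,116)),"bL2":((74,136),(764,222)),"bR":((388,123),(566,116)),"bF":((240,402),(762,37)),"squat":((165,319),(772,168)),"dish":((315,491),(748,79))}
for k,(a,b) in pts.items(): print(k,tri((t,s),(T(*a),S(*b))).round(4))
# ellipse fit of the rim: orange tray mask in top
dish=ray(t,259.4,263.9,.031)[:2]
hub=ray(t,*T(234,216),.205)[:2]
tc=ray(t,*T(249,240),.048)[:2]
print("hub",hub,"tray centre",tc,"dish",dish,"dist",np.linalg.norm(hub-dish))
sq=ray(t,*T(165,319),.098)[:2]; sl=ray(t,*T(170,320),.085)[:2]
print("squat",sq,sl)
ang=lambda p,o:np.degrees(np.arctan2(*(p-o)[::-1]))
print("dish ang",ang(dish,hub),"squat",ang(sq,hub),ang(sl,hub),np.linalg.norm(sq-hub))
for n,p in(("L",(74,136)),("R",(388,123)),("F",(240,402))):
    q=ray(t,*T(*p),.19)[:2];print(n,q,ang(q,hub),np.linalg.norm(q-hub))
```

```text
hub [0.6089 0.0857 0.2009]
bL [0.6943 0.112  0.3281]
bL2 [0.6586 0.1892 0.1902]
bR [ 0.6722 -0.0104  0.1889]
bF [0.4929 0.0783 0.1898]
squat [0.5483 0.1368 0.0914]
dish [0.4319 0.0353 0.029 ]
hub [0.60899926 0.08462934] tray centre [0.60627536 0.08497502] dish [0.43173772 0.03540734] dist 0.1839686409359167
squat [0.54764141 0.13675562] [0.54756688 0.13466622]
dish ang -164.48108477130376 squat 139.65058881600342 140.8370667243756 0.08051046592736585
L [0.65886409 0.18882238] 64.42509838203264 0.11551056413429087
R [ 0.67213167 -0.01049875] -56.42948902351515 0.11417116494583819
F [0.49275011 0.07847229] -176.96820228975216 0.11641208884792521
```

Call:
move_arm(
  translation=[
    [15,-15,0],
    [30,-30,0],
    [35,-35,0],
    [35,-35,0],
    [35,-35,0],
  ],
  twist=[
    [0,0,0],
    [0,0,0],
    [0,0,0],
    [0,0,0],
    [0,0,0],
  ],
  fingers=1,
)

```text
clock: 0.6
position: [0.3354, -0.3663, 0.3033]
eef_rot: [[0.908, 0.419, -0.0], [0.419, -0.908, 0.001], [0.0, -0.001, -1.0]]
wrist_force: [-0.3, 0.1, 0.8]
gripper_width: 0.0124
finger_force: 0.0
```

Call:
move_arm(
  translation=[
    [35,-35,0],
    [35,-35,0],
    [35,-35,0],
    [35,-35,0],
    [35,-35,0],
  ],
  twist=[
    [0,0,0],
    [0,0,0],
    [0,0,0],
    [0,0,0],
    [0,0,0],
  ],
)

```text
clock: 1.1
position: [0.4208, -0.134, 0.3037]
eef_rot: [[0.908, 0.419, -0.0], [0.419, -0.908, 0.0], [0.0, -0.0, -1.0]]
wrist_force: [0.8, -0.1, -0.1]
gripper_width: -0.0003
finger_force: 0.0
```

```bash
python3 -c "
from station import robot
s=robot.observe();print(s['clock'],s['joints'],s['position'],s['eef_rot'],s['gripper_width'],s['wrist_force'])"
```

```text
1.1 [-4.54877960e-01 -5.29191817e-02 -3.98916293e-01  1.22484464e+00
  4.43628796e-05  2.25435555e+00] [ 0.42081757 -0.13400386  0.30369127] [[ 9.07979764e-01  4.19014019e-01 -2.13171994e-05]
 [ 4.19014019e-01 -9.07979762e-01  5.98104998e-05]
 [ 5.70585227e-06 -6.32389289e-05 -9.99999998e-01]] -0.00028443625343275335 [ 0.77962992 -0.0836451  -0.06258163]
```

Call:
move_arm(
  translation=[
    [35,-35,0],
    [35,-35,0],
    [35,-35,0],
    [35,-35,0],
    [35,-35,0],
  ],
  twist=[
    [0,0,0],
    [0,0,0],
    [0,0,0],
    [0,0,0],
    [0,0,0],
  ],
)

```text
clock: 1.6
position: [0.5063, 0.0984, 0.3036]
eef_rot: [[0.908, 0.42, -0.0], [0.42, -0.908, -0.0], [-0.0, 0.0, -1.0]]
wrist_force: [0.1, -0.8, 0.4]
gripper_width: -0.0001
finger_force: 0.0
```

Call:
move_arm(
  translation=[
    [28,-28,0],
    [0,0,15],
    [0,0,25],
    [0,0,15],
    [0,0,3],
  ],
  twist=[
    [0,0,0],
    [0,0,0],
    [0,0,0],
    [0,0,0],
    [0,0,0],
  ],
)

```text
clock: 2.1
position: [0.5181, 0.1334, 0.2432]
eef_rot: [[0.908, 0.42, -0.005], [0.42, -0.908, -0.001], [-0.005, -0.002, -1.0]]
wrist_force: [-0.4, -0.2, -0.4]
gripper_width: 0.0002
finger_force: 0.0
```

Run:
```python
from station import robot,camera
import cv2,numpy as np
s=robot.observe();print(s['clock'],s['joints'],s['position'],s['wrist_force'])
c=camera("scene");d=camera("top");np.savez("top1.npz",**d)
o=np.hstack([cv2.resize(c["img"][150:310,215:375],(400,400)),cv2.resize(d["img"][140:300,170:330],(400,400))])
cv2.imwrite("pics/c1.png",o[:,:,::-1])
```

```text
2.1 [ 1.31089766e-01  1.61799689e-01 -3.03012246e-01  1.11149295e+00
 -3.36993132e-05  2.83948015e+00] [0.51811637 0.13336227 0.24315103] [-0.39693233 -0.18551519 -0.38242483]
```

View pics/c1.png

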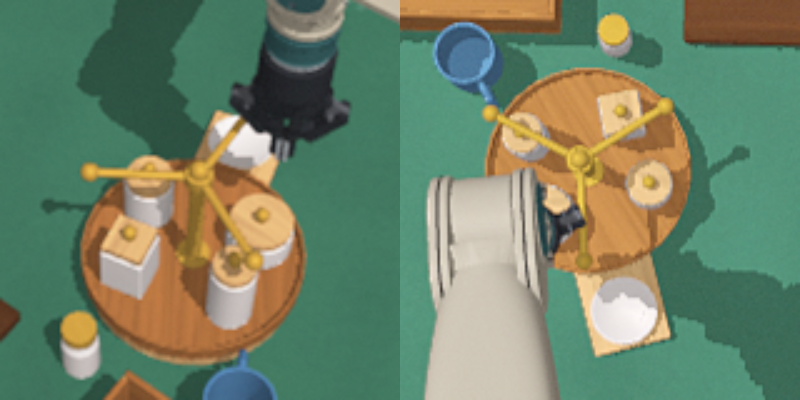

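The tip is beside the front spoke, on its +y side, clear of everything. Next is a slow approach to contact.

Call:
move_arm(
  translation=[
    [-3,6,0],
    [-3,6,0],
    [-3,6,0],
    [-3,6,0],
    [-2,4,0],
  ],
  twist=[
    [0,0,0],
    [0,0,0],
    [0,0,0],
    [0,0,0],
    [0,0,0],
  ],
)

```text
clock: 2.7
position: [0.5191, 0.1012, 0.2463]
eef_rot: [[0.908, 0.419, 0.001], [0.419, -0.908, -0.0], [0.001, 0.0, -1.0]]
wrist_force: [0.5, -0.0, -0.3]
gripper_width: -0.0
finger_force: 0.0
```

Call:
move_arm(
  translation=[
    [-1,3,0],
    [-1,3,0],
    [-1,3,0],
    [-1,3,0],
    [-1,3,0],
  ],
  twist=[
    [0,0,0],
    [0,0,0],
    [0,0,0],
    [0,0,0],
    [0,0,0],
  ],
)

```text
clock: 3.2
position: [0.5207, 0.0863, 0.2459]
eef_rot: [[0.908, 0.42, -0.0], [0.42, -0.908, 0.0], [-0.0, -0.0, -1.0]]
wrist_force: [-1.2, 2.5, 1.4]
gripper_width: -0.0001
finger_force: 1.2
```

Run:
```python
from station import robot,camera
import cv2,numpy as np
s=robot.observe();print(s['clock'],s['joints'],s['position'],s['wrist_force'])
c=camera("scene");d=camera("top");np.savez("top2.npz",**d)
o=np.hstack([cv2.resize(c["img"][150:310,215:375],(400,400)),cv2.resize(d["img"][140:300,170:330],(400,400))])
cv2.imwrite("pics/c2.png",o[:,:,::-1])
```

```text
3.2 [ 4.17014077e-02  1.44200836e-01 -3.17705918e-01  1.10910475e+00
  1.90940253e-04  2.75019801e+00] [0.52071877 0.0863252  0.2459089 ] [-1.2240811   2.47651472  1.43159222]
```

View pics/c2.png

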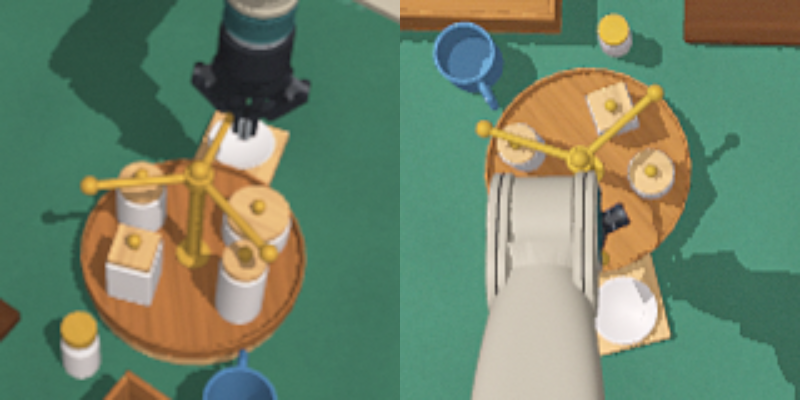

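Contact is made (about 2.7 N) and the carousel has begun turning anticlockwise. I'll automate the angle measurement from the brass balls in the top view.

```bash
cat > meas.py <<'E'
from h import *
import sys
AX=np.array([.6085,.085])
def balls(c):
    hsv=cv2.cvtColor(c["img"],cv2.COLOR_RGB2HSV)
    m=cv2.inRange(hsv,(20,150,110),(30,255,255))
    v,u=np.nonzero(m)
    P=np.array([ray(c,a,b,.19)[:2] for a,b in zip(u,v)])-AX
    r=np.hypot(*P.T);k=(r>.103)&(r<.127)
    mm=np.zeros_like(m);mm[v[k],u[k]]=1
    n,_,st,ce=cv2.connectedComponentsWithStats(mm)
    out=[]
    for i in range(1,n):
        if st[i,4]>=8:
            p=ray(c,*ce[i],.19)[:2]-AX;out.append((round(np.degrees(np.arctan2(p[1],p[0])),1),round(np.hypot(*p),4),int(st[i,4])))
    return out
if __name__=="__main__":
    if len(sys.argv)>1: 
        for f in sys.argv[1:]:print(f,balls(np.load(f)))
    else:
        from station import robot,camera
        print("top",balls(camera("top")));print("scene",balls(camera("scene")));s=robot.observe();print(s['clock'],s['position'],s['wrist_force'],s['joints'][5])
E
python3 meas.py top0.npz top1.npz top2.npz scene0.npz; python3 meas.py
```

```text
top0.npz [(np.float64(-56.2), np.float64(0.1128), 35), (np.float64(64.4), np.float64(0.1139), 31), (np.float64(-176.6), np.float64(0.115), 39)]
top1.npz [(np.float64(-56.3), np.float64(0.1129), 36), (np.float64(64.4), np.float64(0.1143), 32), (np.float64(-176.6), np.float64(0.1146), 35)]
top2.npz [(np.float64(-46.5), np.float64(0.1132), 33), (np.float64(74.0), np.float64(0.1136), 36), (np.float64(-164.5), np.float64(0.1167), 11)]
scene0.npz [(np.float64(-176.5), np.float64(0.1123), 28), (np.float64(-55.7), np.float64(0.1133), 31), (np.float64(63.8), np.float64(0.1149), 36), (np.float64(54.9), np.float64(0.1085), 15), (np.float64(32.3), np.float64(0.1058), 19)]
top [(np.float64(-46.4), np.float64(0.1134), 32), (np.float64(74.0), np.float64(0.114), 36), (np.float64(-164.5), np.float64(0.1167), 11)]
scene [(np.float64(-45.9), np.float64(0.1131), 31), (np.float64(-2.1), np.float64(0.107), 14), (np.float64(73.4), np.float64(0.1148), 34), (np.float64(62.5), np.float64(0.1071), 13), (np.float64(32.2), np.float64(0.1058), 19)]
3.4 [0.5210145  0.08594172 0.24580435] [-0.49452707  0.34172025  0.07398166] 2.7506737163526
```

Call:
move_arm(
  translation=[
    [-0.9,2,0],
    [-1.8,4,0],
    [-1.8,4,0],
    [-1.8,4,0],
    [-1.8,4,0],
  ],
  twist=[
    [0,0,-0.025],
    [0,0,-0.05],
    [0,0,-0.05],
    [0,0,-0.05],
    [0,0,-0.05],
  ],
)

```text
clock: 3.9
position: [0.5228, 0.0671, 0.2458]
eef_rot: [[0.789, 0.614, 0.0], [0.614, -0.789, 0.001], [0.001, -0.001, -1.0]]
wrist_force: [0.7, 2.8, -0.1]
gripper_width: 0.0
finger_force: 1.1
```

Call:
move_arm(
  translation=[
    [-1.8,4,0],
    [-1.8,4,0],
    [-1.8,4,0],
    [-1.8,4,0],
    [-0.9,2,0],
  ],
  twist=[
    [0,0,-0.05],
    [0,0,-0.05],
    [0,0,-0.05],
    [0,0,-0.05],
    [0,0,-0.025],
  ],
)

```text
clock: 4.4
position: [0.5291, 0.0481, 0.2458]
eef_rot: [[0.633, 0.774, 0.0], [0.774, -0.633, 0.001], [0.001, -0.0, -1.0]]
wrist_force: [0.3, 2.1, 0.2]
gripper_width: -0.0001
finger_force: 1.2
```

```bash
python3 meas.py
```

```text
top [(np.float64(-21.5), np.float64(0.1136), 35), (np.float64(98.7), np.float64(0.1145), 36)]
scene [(np.float64(98.3), np.float64(0.1139), 38), (np.float64(-21.2), np.float64(0.1146), 38), (np.float64(13.4), np.float64(0.1137), 22), (np.float64(32.6), np.float64(0.1063), 22)]
4.5 [0.52908873 0.0478802  0.24584103] [0.0555279  0.73006882 0.39390915] 2.2274965680939602
```

Call:
move_arm(
  translation=[
    [-0.9,2,0],
    [-1.8,4,0],
    [-1.8,4,0],
    [-1.8,4,0],
    [-1.8,4,0],
  ],
  twist=[
    [0,0,-0.025],
    [0,0,-0.05],
    [0,0,-0.05],
    [0,0,-0.05],
    [0,0,-0.05],
  ],
)

```text
clock: 5.0
position: [0.539, 0.0315, 0.2458]
eef_rot: [[0.444, 0.896, -0.001], [0.896, -0.444, 0.001], [0.0, -0.001, -1.0]]
wrist_force: [-0.4, 1.9, 1.0]
gripper_width: -0.0003
finger_force: 1.1
```

```bash
python3 meas.py
python3 - <<'E'
from station import robot,camera
from h import *
s=robot.observe();print(s['position'],s['eef_rot'].tolist())
c=camera("scene");d=camera("top");w=camera("wrist");np.savez("scene3.npz",**c);np.savez("top3.npz",**d)
print(w["camera_matrix"],w["tool_from_camera"])
o=np.hstack([cv2.resize(c["img"][180:300,240:340],(400,480)),cv2.resize(d["img"][160:280,200:300],(400,480))])
cv2.imwrite("pics/c3.png",o[:,:,::-1])
E
```

```text
top [(np.float64(-8.9), np.float64(0.1131), 29), (np.float64(110.7), np.float64(0.1138), 36)]
scene [(np.float64(111.3), np.float64(0.1139), 32), (np.float64(-8.2), np.float64(0.1142), 36), (np.float64(22.0), np.float64(0.1162), 19), (np.float64(34.7), np.float64(0.1055), 12)]
5.1 [0.53954943 0.03077241 0.24591513] [-0.42526998 -0.15587678  0.26368789] 1.9715906673987758
[0.53954943 0.03077241 0.24591513] [[0.4465926685112622, 0.8947373362732564, 0.00029582195207616984], [0.8947368316843176, -0.4465920000821505, -0.0012599564015162447], [-0.0009952183172671687, 0.000827370087704305, -0.9999991624992687]]
[[325.1922621    0.         282.37030317]
 [  0.         325.1922621  204.73286978]
 [  0.           0.           1.        ]] [[-1.57149044e-04 -9.59378166e-01 -2.82123219e-01  7.07905350e-02]
 [ 9.99999723e-01 -3.55880052e-04  6.53170454e-04 -6.95156696e-04]
 [-7.27039497e-04 -2.82123038e-01  9.59377956e-01 -7.08719793e-02]
 [ 0.00000000e+00  0.00000000e+00  0.00000000e+00  1.00000000e+00]]
```

View pics/c3.png

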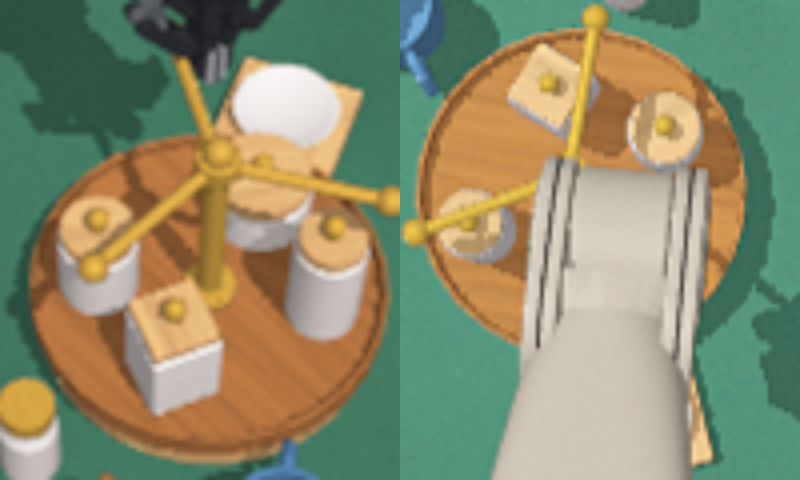

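The arm hides the squat jar in the top view. In the scene view its knob is at crop (263,163), just left of the dish at (285,108).

Run:
```python
from h import *
from meas import AX
t=np.load("top0.npz");s0=np.load("scene0.npz");s=np.load("scene3.npz")
S=lambda x,y:((x+.5)/4-.5+240,(y+.5)/4-.5+180)
ang=lambda p:np.degrees(np.arctan2(p[1]-AX[1],p[0]-AX[0]))%360
def dish(c,box):
    im=c["img"].astype(int);m=((im.min(2)>170)&(im.max(2)-im.min(2)<35)).astype(np.uint8)
    k=np.zeros_like(m);x,y,X,Y=box;k[y:Y,x:X]=m[y:Y,x:X]
    n,_,st,ce=cv2.connectedComponentsWithStats(k);i=1+st[1:,4].argmax();return ce[i],st[i]
print(dish(t,(235,240,290,285)))
for z in(.022,.026,.031):
    p=ray(t,*dish(t,(235,240,290,285))[0],z);print("dish top",p[:2],ang(p),np.hypot(*(p[:2]-AX)))
p=ray(s,*S(285,108),.030);print("dish scene",p,ang(p))
for z in (.09,.096):
    p=ray(s,*S(263,163),z);print("knob scene3",p[:2],ang(p),np.hypot(*(p[:2]-AX)))
# knob at start, both views
T=lambda x,y:((x+.5)/4.5-.5+190,(y+.5)/4.5-.5+155)
Q=lambda x,y:((x-518+.5)/3-.5+235,(y+.5)/3-.5+180)
for z in (.09,.096):
    for n,p in(("top",ray(t,*T(165,319),z)),("scene",ray(s0,*Q(772,168),z))):print("start",n,p[:2],ang(p))
# axis estimates: hub ball in both
print("axis",ray(t,*T(234,217),.204)[:2],ray(s0,*Q(698,114),.204)[:2],ray(s,*S(220,155),.204)[:2])
```

```text
(array([259.23268206, 263.85435169]), array([246, 251,  27,  27, 563], dtype=int32))
dish top [0.43154023 0.03623017] 195.40812072990403 0.18355722420674767
dish top [0.43168613 0.03610059] 195.45924552087052 0.18345107118010343
dish top [0.43186851 0.03593861] 195.523234705291 0.1833185855643658
dish scene [0.43521909 0.03646636 0.03      ] 195.64683962882205
knob scene3 [0.52767048 0.07396315] 187.77535309438917 0.08157955373511026
knob scene3 [0.53145912 0.07608206] 186.60294288625255 0.0775553182942673
start top [0.54796359 0.13757275] 139.02736762775532
start scene [0.54783595 0.1358307 ] 140.04019572622852
start top [0.54772195 0.1369599 ] 139.4724583592551
start scene [0.55150922 0.13759566] 137.296701074926
axis [0.60845742 0.08468288] [0.60937185 0.08703237] [0.61130079 0.08826087]
```

Call:
move_arm(
  translation=[
    [-0.9,2,0],
    [-1.5,3.3,0],
    [-1.5,3.3,0],
    [-0.9,2,0],
    [-0.35,0.8,0],
  ],
  twist=[
    [0,0,-0.025],
    [0,0,-0.04],
    [0,0,-0.04],
    [0,0,-0.025],
    [0,0,-0.01],
  ],
)

```text
clock: 5.75
position: [0.5474, 0.0221, 0.2458]
eef_rot: [[0.317, 0.949, -0.001], [0.949, -0.317, 0.0], [0.0, -0.001, -1.0]]
wrist_force: [-2.0, 0.9, 1.6]
gripper_width: -0.0004
finger_force: 1.2
```

```bash
python3 meas.py
```

```text
top [(np.float64(-0.5), np.float64(0.1134), 33), (np.float64(118.9), np.float64(0.1139), 39)]
scene [(np.float64(119.3), np.float64(0.1138), 30), (np.float64(-0.9), np.float64(0.114), 37), (np.float64(26.5), np.float64(0.1172), 19)]
5.85 [0.5475188  0.02202435 0.24582109] [-1.34086063  1.47116965  1.35337903] 1.816059771424601
```

Call:
move_arm(
  translation=[
    [0,-5,0],
    [0,-15,0],
    [0,-20,0],
    [0,0,-30],
    [0,0,-40],
  ],
  twist=[
    [0,0,0],
    [0,0,0],
    [0,0,0],
    [0,0,0],
    [0,0,0],
  ],
)

```text
clock: 6.35
position: [0.5059, 0.0353, 0.3137]
eef_rot: [[0.317, 0.948, -0.007], [0.948, -0.317, 0.0], [-0.002, -0.007, -1.0]]
wrist_force: [1.4, -0.5, 1.6]
gripper_width: -0.0002
finger_force: 0.0
```

Call:
move_arm(
  translation=[
    [30,-15,0],
    [45,-15,0],
    [45,-15,0],
    [45,-15,0],
    [30,-10,0],
  ],
  twist=[
    [0,0,0],
    [0,0,0],
    [0,0,0],
    [0,0,0],
    [0,0,0],
  ],
)

```text
clock: 6.85
position: [0.5039, 0.2445, 0.3162]
eef_rot: [[0.316, 0.949, 0.001], [0.949, -0.316, 0.0], [0.001, 0.0, -1.0]]
wrist_force: [-0.5, 0.7, -0.1]
gripper_width: 0.0
finger_force: 0.0
```

```bash
python3 meas.py
python3 - <<'E'
from station import camera
from h import *
c=camera("scene");d=camera("top");np.savez("scene4.npz",**c);np.savez("top4.npz",**d)
o=np.hstack([cv2.resize(c["img"][180:300,240:340],(400,480),interpolation=2),cv2.resize(d["img"][160:280,200:300],(400,480),interpolation=2)])
cv2.imwrite("pics/c4.png",o[:,:,::-1])
E
```

```text
top [(np.float64(-0.2), np.float64(0.1135), 31), (np.float64(119.0), np.float64(0.1143), 37), (np.float64(-121.3), np.float64(0.1136), 38)]
scene [(np.float64(-120.9), np.float64(0.1143), 35), (np.float64(119.1), np.float64(0.1142), 33), (np.float64(-0.7), np.float64(0.114), 38), (np.float64(26.4), np.float64(0.117), 20)]
6.95 [0.50402554 0.2451751  0.31588777] [-0.52613339 -0.2072674   0.30353288] 2.2258006945271207
```

View pics/c4.png

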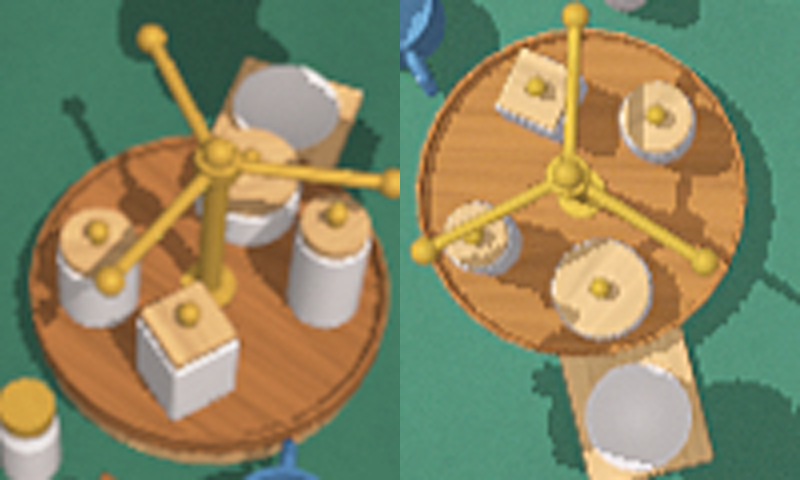

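The top view now shows the squat jar clear, with its knob at crop (600,288), hub at (569,174) and dish at (638,415), so it is nearly in line. I'll measure the remaining angle.

Run:
```python
from h import *
from meas import AX
t=np.load("top4.npz");s=np.load("scene4.npz");t0=np.load("top0.npz")
T=lambda x,y:((x-400+.5)/4-.5+200,(y+.5)/4-.5+160)
S=lambda x,y:((x+.5)/4-.5+240,(y+.5)/4-.5+180)
ang=lambda p,a=AX:round(np.degrees(np.arctan2(p[1]-a[1],p[0]-a[0]))%360,2)
hsv=cv2.cvtColor(t["img"],cv2.COLOR_RGB2HSV)
kp=T(600,288)
print("tri knob",tri((t,s),(kp,S(251,158))).round(4))
# brass knob pixel centroid
m=cv2.inRange(hsv,(20,150,90),(30,255,255));y,x=np.nonzero(m);k=np.hypot(x-kp[0],y-kp[1])<4
kc=(x[k].mean(),y[k].mean());print("knob",kp,kc,k.sum())
# whole jar lid: pale wood, bright
l=cv2.inRange(hsv,(8,30,175),(22,125,255));y,x=np.nonzero(l);k=np.hypot(x-kp[0],y-kp[1])<15
(cx,cy),r=cv2.minEnclosingCircle(np.c_[x[k],y[k]].astype(np.float32));print("lid",cx,cy,r)
for a in(AX,ray(t,*T(569,173),.204)[:2]):
    print("axis",a,"knob",ang(ray(t,*kc,.095),a),ang(ray(t,*kp,.095),a),"lid",ang(ray(t,cx,cy,.083),a),"dish",ang(ray(t0,259.23,263.85,.031),a))
# board edges: landing direction
```

```text
tri knob [0.531  0.0656 0.0929]
knob (249.625, 231.625) (np.float64(249.4), np.float64(231.6)) 15
lid 249.31007385253906 231.2248077392578 12.79390811920166
axis [0.6085 0.085 ] knob 193.54 194.0 lid 193.11 dish 195.52
axis [0.60835751 0.08393447] knob 192.81 193.29 lid 192.37 dish 195.21
```

About 2° short. I'll go back to the same contact along the reverse path and nudge.

Call:
move_arm(
  translation=[
    [-30,10,0],
    [-45,15,0],
    [-45,15,0],
    [-45,15,0],
    [-30,15,0],
  ],
  twist=[
    [0,0,0],
    [0,0,0],
    [0,0,0],
    [0,0,0],
    [0,0,0],
  ],
)

```text
clock: 7.55
position: [0.508, 0.031, 0.316]
eef_rot: [[0.321, 0.947, -0.001], [0.947, -0.321, -0.001], [-0.001, -0.0, -1.0]]
wrist_force: [0.9, 0.0, -0.2]
gripper_width: 0.0001
finger_force: 0.0
```

Call:
move_arm(
  translation=[
    [0,0,0],
    [0,0,40],
    [0,0,30],
    [0,0,0],
    [0,15,0],
  ],
  twist=[
    [0,0,0],
    [0,0,0],
    [0,0,0],
    [0,0,0],
    [0,0,0],
  ],
)

```text
clock: 8.05
position: [0.522, 0.0303, 0.2457]
eef_rot: [[0.317, 0.948, -0.003], [0.948, -0.317, 0.0], [-0.001, -0.003, -1.0]]
wrist_force: [1.4, 0.8, 0.2]
gripper_width: 0.0001
finger_force: 0.0
```

Call:
move_arm(
  translation=[
    [0,10,0],
    [0,8,0],
    [0,4,0],
    [0,2,0],
    [0,1,0],
  ],
  twist=[
    [0,0,0],
    [0,0,0],
    [0,0,0],
    [0,0,0],
    [0,0,0],
  ],
)

```text
clock: 8.55
position: [0.5476, 0.0222, 0.2462]
eef_rot: [[0.317, 0.948, -0.001], [0.948, -0.317, 0.001], [0.0, -0.001, -1.0]]
wrist_force: [-0.9, 1.3, 1.2]
gripper_width: 0.0003
finger_force: 0.9
```

```bash
python3 meas.py
```

```text
top [(np.float64(-0.2), np.float64(0.1135), 31), (np.float64(119.0), np.float64(0.1146), 38)]
scene [(np.float64(118.9), np.float64(0.114), 34), (np.float64(-0.9), np.float64(0.1142), 36), (np.float64(26.4), np.float64(0.117), 20)]
8.65 [0.54746301 0.02222358 0.24596045] [-0.05532217  0.62903931  0.40238914] 1.8160909524010673
```

Call:
move_arm(
  translation=[
    [-0.4,0.8,0],
    [-0.5,1.2,0],
    [-0.4,0.9,0],
    [-0.1,0.3,0],
    [0,0,0],
  ],
  twist=[
    [0,0,-0.01],
    [0,0,-0.014],
    [0,0,-0.01],
    [0,0,-0.003],
    [0,0,0],
  ],
)

```text
clock: 9.15
position: [0.5503, 0.0197, 0.2459]
eef_rot: [[0.282, 0.959, -0.0], [0.959, -0.282, 0.0], [0.0, -0.0, -1.0]]
wrist_force: [-2.2, 1.8, 1.8]
gripper_width: -0.0003
finger_force: 1.0
```

```bash
python3 meas.py
```

```text
top [(np.float64(1.7), np.float64(0.1136), 31), (np.float64(121.4), np.float64(0.1145), 36)]
scene [(np.float64(121.2), np.float64(0.1148), 40), (np.float64(1.6), np.float64(0.1143), 34), (np.float64(27.7), np.float64(0.1168), 19)]
9.25 [0.55022826 0.01972928 0.24584449] [-2.05619993  2.33639686  1.443662  ] 1.7752709799154176
```

Turned another 2.2°. Retreat the same way and check.

Call:
move_arm(
  translation=[
    [0,-5,0],
    [0,-15,0],
    [0,-20,0],
    [0,0,-30],
    [0,0,-40],
  ],
  twist=[
    [0,0,0],
    [0,0,0],
    [0,0,0],
    [0,0,0],
    [0,0,0],
  ],
)

```text
clock: 9.75
position: [0.5081, 0.0314, 0.3136]
eef_rot: [[0.282, 0.959, -0.007], [0.959, -0.282, -0.0], [-0.002, -0.007, -1.0]]
wrist_force: [1.2, -0.3, 0.4]
gripper_width: 0.0002
finger_force: 0.0
```

Call:
move_arm(
  translation=[
    [30,-15,0],
    [45,-15,0],
    [45,-15,0],
    [45,-15,0],
    [30,-10,0],
  ],
  twist=[
    [0,0,0],
    [0,0,0],
    [0,0,0],
    [0,0,0],
    [0,0,0],
  ],
)

```text
clock: 10.25
position: [0.4984, 0.2402, 0.3161]
eef_rot: [[0.28, 0.96, 0.001], [0.96, -0.28, 0.0], [0.0, 0.0, -1.0]]
wrist_force: [0.6, -0.8, 0.0]
gripper_width: -0.0
finger_force: 0.0
```

```bash
python3 meas.py
python3 - <<'E'
from station import camera
from h import *
from meas import AX
t=camera("top");t0=np.load("top0.npz")
hsv=cv2.cvtColor(t["img"],cv2.COLOR_RGB2HSV)
kp=proj(t,[.530,.064,.095])
m=cv2.inRange(hsv,(20,150,90),(30,255,255));y,x=np.nonzero(m);k=np.hypot(x-kp[0],y-kp[1])<5
kc=(x[k].mean(),y[k].mean())
l=cv2.inRange(hsv,(8,30,175),(22,125,255));y,x=np.nonzero(l);k=np.hypot(x-kp[0],y-kp[1])<14.5
(cx,cy),r=cv2.minEnclosingCircle(np.c_[x[k],y[k]].astype(np.float32))
ang=lambda p:round(np.degrees(np.arctan2(p[1]-AX[1],p[0]-AX[0]))%360,2)
print(kc,(cx,cy,r),"knob",ang(ray(t,*kc,.095)),"lid",ang(ray(t,cx,cy,.083)),"dish",ang(ray(t0,259.23,263.85,.031)))
cv2.imwrite("pics/c5.png",cv2.resize(t["img"][130:290,150:310],(560,560),interpolation=2)[:,:,::-1])
E
```

```text
top [(np.float64(1.7), np.float64(0.1136), 31), (np.float64(121.4), np.float64(0.1145), 36), (np.float64(-119.0), np.float64(0.1137), 35)]
scene [(np.float64(-118.7), np.float64(0.1146), 33), (np.float64(121.3), np.float64(0.115), 38), (np.float64(1.6), np.float64(0.1143), 34), (np.float64(27.9), np.float64(0.1169), 20)]
10.35 [0.4985047  0.24092304 0.31584174] [-0.49037862 -1.59359141  0.83315945] 2.1849466612323916
(np.float64(250.5), np.float64(231.28571428571428)) (250.5, 230.88888549804688, 12.681501388549805) knob 196.03 lid 195.88 dish 195.52
```

View pics/c5.png

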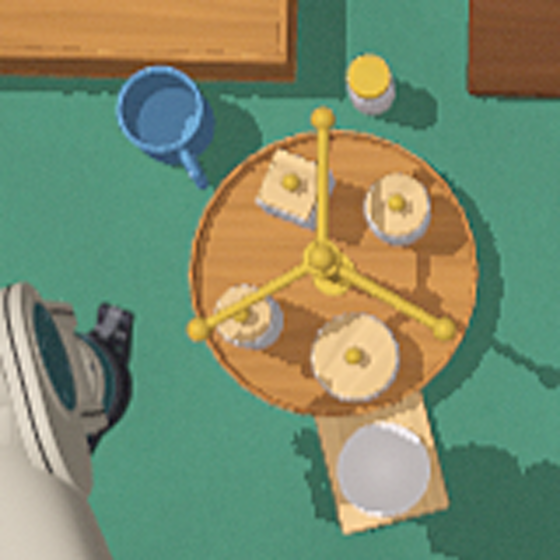

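The squat jar (353,357) stands on the line from the axis to the dish (384,469), within about 0.5°. The jars are all upright, the mug and spice pot have not moved, and the robot is clear. I'm handing in.

```bash
python3 -c "
from station import job
print(job.job_done())"
```

```text
the job is handed in; nothing more can be done
None
```

I turned the carousel about 58° anticlockwise by pushing one spoke; the squat jar now stands in front of the dish to within about 0.5° by my measurement, and the job was handed in at about 10 s with the arm clear.

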